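# Fill the grill and hold its lid for browning

### The job

Lay the two potato cakes from the chopping board flat in the two empty places of the grill's front row, so that the grill carries two neat rows of three, lined up with the cakes already there, and leave those where they are. Then take the grill's lid by its handle, bring it forward and down to 40 degrees above shut and keep it there in the air so that the tops can brown without being pressed; the lid falls shut by itself, so do not let it drop towards the cakes, and finish while still holding it. Set the cakes down rather than dropping them, and don't knock over or push away the salt shaker, oil bottle or spice jar.

Things in the scene. Friction and masses are not known exactly. Their poses are not given: they have to be found in the camera images.
- cake_1: round flat golden potato cake, rigid, 46 mm across, 18 mm thick, same as all the others; origin: centre of its underside, z up through its thickness; one of the two that still lie on the wooden chopping board (22 mm thick, to the robot's right)
- cake_2: round flat golden potato cake, rigid, 46 mm across, 18 mm thick, same as all the others; origin: centre of its underside, z up through its thickness; the other one on the chopping board
- cake_back_left: potato cake like cake_1, already lying on the grill: back row (hinge side), left (left = grill's +y). Must stay where it is
- cake_back_mid: potato cake like cake_1, already lying on the grill: back row, middle (left = grill's +y). Must stay where it is
- cake_back_right: potato cake like cake_1, already lying on the grill: back row, right (left = grill's +y). Must stay where it is
- cake_front_mid: potato cake like cake_1, already lying on the grill: front row, middle (left = grill's +y). Must stay where it is
- grill: contact grill, fixed, 180 mm deep (x) by 232 wide (y); origin: centre of its underside; -x is its front (robot side), +x the hinge side, +y its left. Flat ribbed lower plate: top 58 mm up, x -80 to +56, y -103 to +103 mm; 7 mm guards along sides and rear. Cakes lie in two rows of three: rows at x = +23 (back) and -47 mm (front), columns at y = +70, 0, -70 mm
- place_left (a point): empty place at the left end of the front row: the point on the plate's top under the centre of a cake, at [-47, 70, 58] mm of the grill; it lines up with the cake behind and the cake beside it
- place_right (a point): empty place at the right end of the front row, at [-47, -70, 58] mm of the grill
- grill_lid (a joint): opening angle of the lid, rad: 0 shut (level), 1.6 fully open against its stop. It rests open at the stop; brought forward of about 1.35 it falls shut by itself (0.7 to 1 kg, 2 to 4 N at the handle, hardly any friction). Lid: aluminium, 156 mm deep, 226 wide, 37 thick
- lid_hinge (a point): middle of the lid's hinge line, at [78, 0, 85] mm of the grill; the hinge line runs along the grill's y. A wall cabinet hangs 0.58 m above the worktop behind x = 0.57 m: lean the wrist towards the robot when taking the open lid
- lid_handle (a point): lid's handle: round black bar, 18 mm across, 130 mm long between two steel arms, parallel to the hinge line; this point: middle of the bar. At lid angle 0 it is 198 mm in front of and 14 mm above the hinge: it swings on a 198.5 mm radius at (lid angle + 0.07 rad) above level. 30 mm gap between bar and lid edge. It can turn between finger pads that hold it
- salt: salt shaker, 44 mm wide, 90 mm tall; bystander; origin under its centre
- oil: oil bottle, 60 mm wide, 273 mm tall; bystander; origin under its centre
- spice: spice jar, 46 mm wide, 106 mm tall, standing on the far right corner of the chopping board; bystander; origin under its centre
Not all that is in view belongs to the job. What is shaped like the cake_1 but blue is not meant.

How it is judged (in metres and radians):
On the way, in this order (a step that is already met when the one before it is completed fails the run):
1. both cakes lie flat in the two empty places, let go, while the lid is still fully open (((horizontal distance between cake_1 and place_left below 0.012 m and horizontal distance between cake_2 and place_right below 0.012 m) or (horizontal distance between cake_2 and place_left below 0.012 m and horizontal distance between cake_1 and place_right below 0.012 m)) and angle between each of cake_1, cake_2's own z axis and vertical below 0.12 rad and height (world z) of cake_1 between 0.053 and 0.063 m and contact force between the fingers and cake_1 below 0.1 N and linear speed of each of cake_1, cake_2 below 0.03 m/s and height (world z) of cake_2 between 0.053 and 0.063 m and contact force between the fingers and cake_2 below 0.1 N and value of joint grill_lid above 1.4 rad), for 0.2 s.
2. the lid is held by its handle at 40 degrees (35 to 45) (value of joint grill_lid between 0.611 and 0.785 rad and velocity of joint grill_lid between -0.06 and 0.06 rad/s and contact force between the fingers and grill above 1 N and distance between the grasp point and lid_handle below 0.08 m), for 0.3 s.
At the end, for the whole second after the job is handed in: The two cakes lie flat and free on the plate within 12 mm of the two front-row places, the other four have moved less than 12 mm, and the fingers hold the lid still by its handle at 35 to 45 degrees (0.611 to 0.785 rad) (all of step 2 and ((horizontal distance between cake_1 and place_left below 0.012 m and horizontal distance between cake_2 and place_right below 0.012 m) or (horizontal distance between cake_2 and place_left below 0.012 m and horizontal distance between cake_1 and place_right below 0.012 m)) and angle between each of cake_1, cake_2, cake_back_left, cake_back_mid, cake_back_right, cake_front_mid's own z axis and vertical below 0.12 rad and height (world z) of cake_1 between 0.053 and 0.063 m and contact force between the fingers and cake_1 below 0.1 N and linear speed of each of cake_1, cake_2 below 0.03 m/s and height (world z) of cake_2 between 0.053 and 0.063 m and contact force between the fingers and cake_2 below 0.1 N and distance of each of cake_back_left, cake_back_mid, cake_back_right, cake_front_mid from where it was at the start of the episode below 0.012 m); the arm keeps its last pose, push and grip.
It fails at once if the lid drops or sinks below 17 degrees, onto the cakes (value of joint grill_lid below 0.3 rad).
It fails at once if a cake is let go more than 35 mm above the grill plate (height (world z) of cake_1 above 0.095 m and contact force between the fingers and cake_1 below 0.05 N).
It fails at once if a cake is let go more than 35 mm above the grill plate (height (world z) of cake_2 above 0.095 m and contact force between the fingers and cake_2 below 0.05 N).
It fails at once if the salt shaker, oil bottle or spice jar is knocked away or over (distance of any of salt, oil, spice from where it was at the start of the episode above 0.03 m or angle between any of salt, oil, spice's own z axis and vertical above 0.4 rad).
It also fails if it takes over 64 s, if anything falls off the work surface, if the arm or the gripper's body presses on something with over 40 N, if the wrist force passes 120 N, or if a joint passes its speed limit or range.

### The arm

A 7-joint arm with a two-finger parallel gripper is mounted at the origin on a cart in front of the work surface, level with it; the furniture and walls round the work are solid. World frame = base frame: x ahead of the robot, y to its left, z up, the work surface at z = 0. Lengths are in mm, angles in rad, forces in N, time in s.
With the tool pointing down it reaches from about 400 to 925 mm from the base axis. Payload 5.6 kg.
Tool frame: the origin (TCP) lies midway between the tips of the shut fingers; the grasp point (between the pads) lies 19 mm behind it (robot.tcp_to_grasp is the distance from the TCP to the grasp point, in mm); z points along the fingers, y is the line along which they close (so a half turn about z gives the same grasp; the last joint's range is limited). The gripper opens to 85 mm and grips with 20 to 120 N. Pads are 22 mm wide; open, the fingers measure 114 mm over their backs; the gripper's body (76 mm by 85 mm) begins 54 mm behind the grasp point. The pads swing forward as they close: fully open they stand 13 mm farther back than shut.
Start: joints at [-1.194, 0.468, -0.012, 1.603, 0.006, 1.071, -0.056], TCP at [264.966, 593.55, 205.39] pointing down, gripper open.
Joint ranges: [-2.53, 2.53], [-0.31, 2.02], [-1.57, 1.55], [0.28, 2.44], [-1.29, 4.43], [0.15, 1.84], [-2.92, 2.92]. Speed limits (rad/s): [2.57, 2.57, 3.14, 3.14, 3.14, 3.14, 3.14].

### API

Orientations are given as a unit quaternion [w, x, y, z].
In Python, from station import status, cams, job, robot gives the robot as it stands.
- The arm moves only by the shell command python3 -m jog 'ROWS' [FORCE]. ROWS is JSON, a list of rows, each a list of 7 numbers: the shift along the world's x, y, z in m, then the turn, a rotation vector about the world's x, y, z in degrees, then the finger opening in m, from 0 to 0.0854. In form: [[x, y, z, rx, ry, rz, hand], ...]. A call has exactly 10 rows; each row is the pose to reach, as a shift and turn from the pose commanded when the call began; what a row does not reach only later rows make up. A row lasts 1/12 s, in which the tool goes at most 41.7 mm and 7.16 degrees, less where a joint would pass 70% of its speed; a pose out of reach is approached as far as the arm can. A call with a gripper value outside its range is refused whole. The fingers move at their own pace and stop on an object; FORCE is the grip in N (left out, the last holds). Time passes only in rows, so rows that repeat a pose let the fingers close, or fill a call up. It gives the time, the measured TCP pose, the force, the opening and the grip force at its end, in the units of the state.
- status.read_state(): the state, without advancing time (a new reading comes with each control period).
- cams.capture(name): name is "scene" or "top" or "wrist"; returns the picture (420x560x3 uint8, red, green, blue); there is no depth.
- cams.camera_info(name): a dict with "mtx" (3x3 intrinsics, pixels), "k1" (the pictures are not rectified: a ray, as slopes to the right and down, at radius r is drawn at 1 + k1 r^2 times it, then the intrinsics apply), "position" and "rotation" of the camera in the world. Camera axes: x right, y down, z forward; pixel columns grow to the right and rows downward; lengths in mm; the calibration is good to about 2 mm. A picture is of the moment at which its call begins: read the wrist's pose just before it. camera_info takes no time and is no camera call; for the wrist camera it gives the pose at the moment of the call.
- job.hand_in(): hands the job in; it is judged then, once.
The state is a dict: "time": time; "qpos": joint angles; "qvel": joint speeds; "joint_torque": joint torques, N m; "position": TCP position; "ee_rot": TCP orientation; "force": force on the tool from outside, world axes, zero at the start; "wrist_torque": the same for the moment, N m; "grip_width": finger opening in mm; "grasp_force": force on a finger pad.
Only numpy, scipy, OpenCV 4.12 (cv2) and the standard library are available. Lean on these libraries where they do the work, as an engineer would, in place of code of your own. Each camera call takes 0.05 s, during which the arm holds its last target. There are 200 camera calls.

## Working session

There is one attempt and no reset: what is moved stays moved. The work goes in short steps, Python scripts to look and compute and a shell command to move; the robot and the scene stay as the last step left them, time stands still between calls to the robot, and variables do not carry over. Pictures are saved under pics/ and viewed, at most 10 in all, crops included, and the job is handed in when it is done.

```bash
ls; mkdir -p pics
python3 - <<'E'
from station import status,cams
import cv2,numpy as np
s=status.read_state();print(s)
for n in("scene","top"):
    i=cams.camera_info(n);print(n,i)
    cv2.imwrite(f"pics/{n}0.png",cams.capture(n)[:,:,::-1])
E
```

```text
pics
{'time': 0.0, 'qpos': array([-1.19400989,  0.46838886, -0.01160336,  1.60363345,  0.0060238 ,
        1.07139613, -0.05631944]), 'qvel': array([ 2.91325451e-04, -9.28408185e-05,  1.78368652e-03,  1.73114671e-03,
       -1.18181157e-03,  1.37268881e-04,  1.71771532e-03]), 'joint_torque': array([ 3.44518894e-04, -5.32382762e+01,  2.13422359e-02, -2.51300365e+01,
        1.13416029e-02,  8.18134344e-03,  6.21380334e-07]), 'position': array([264.74152279, 592.9767332 , 204.42672625]), 'ee_rot': array([-1.14943216e-04,  2.08390325e-01,  9.78045331e-01, -8.88448952e-04]), 'force': array([ 0.46907093,  0.76788114, -0.67365408]), 'wrist_torque': array([-0.00088019,  0.01397438, -0.00654714]), 'grasp_force': 0.0, 'grip_width': 85.79468408494743}
scene {'mtx': array([[526.35249793,   0.        , 282.13778236],
       [  0.        , 526.35249793, 212.07672492],
       [  0.        ,   0.        ,   1.        ]]), 'k1': 0.014057257375062823, 'position': array([ -345.66503519, -1033.97261578,   777.46753834]), 'rotation': array([-0.49259706,  0.80195486, -0.2918721 ,  0.17037376])}
top {'mtx': array([[431.34598391,   0.        , 283.35315277],
       [  0.        , 431.34598391, 205.73073192],
       [  0.        ,   0.        ,   1.        ]]), 'k1': 0.0039049630079400484, 'position': array([ 364.27650129,   -8.36198135, 1120.02832906]), 'rotation': array([ 0.06818169, -0.69551352,  0.71355333, -0.04953627])}
```

View pics/scene0.png

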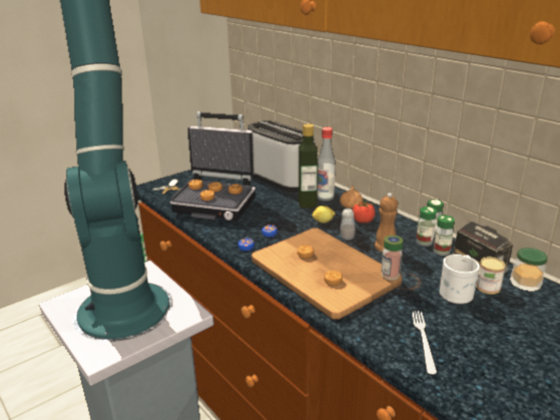

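View pics/top0.png

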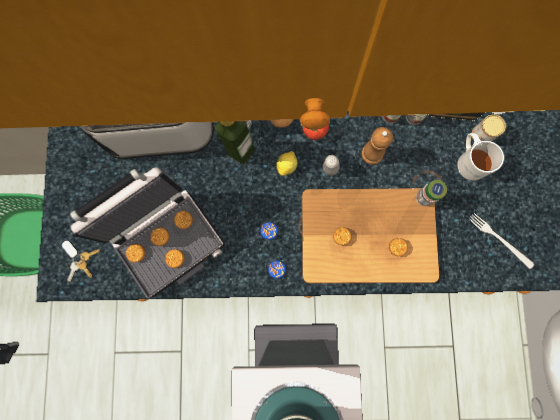

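Scene and top views: two cakes on the board (top px (342,236), (398,247)). On the grill, the back row is at (183,220), (159,237), (135,254) and front-mid at (174,258). The grill is turned about 35°, and its empty places are near (150,275) and (198,241). The salt shaker is at (332,165), the oil at (237,140) and the spice at (432,192).

```bash
cat > h.py <<'E'
import numpy as np,cv2
from scipy.spatial.transform import Rotation as R
from scipy.optimize import least_squares
from station import status,cams
def rot(q): return R.from_quat(np.r_[q[1:],q[0]])
def ray(i,p):
    K=i["mtx"];d=np.array([(p[0]-K[0,2])/K[0,0],(p[1]-K[1,2])/K[1,1]]);u=d.copy()
    for _ in range(20):u=d/(1+i["k1"]*(u@u))
    v=rot(i["rotation"]).apply(np.r_[u,1]);return np.array(i["position"]),v/np.linalg.norm(v)
def onz(i,p,z):
    o,v=ray(i,p);return o+v*(z-o[2])/v[2]
def proj(i,P):
    c=rot(i["rotation"]).inv().apply(np.asarray(P,float)-i["position"]);u=c[:2]/c[2];u=u*(1+i["k1"]*(u@u))
    return u@i["mtx"][:2,:2].T+i["mtx"][:2,2]
def tri(obs):
    A=0;b=0
    for i,p in obs:
        o,v=ray(i,p);M=np.eye(3)-np.outer(v,v);A=A+M;b=b+M@o
    X=np.linalg.solve(A,b);return X,[np.linalg.norm(proj(i,X)-p) for i,p in obs]
def orange(im,amin=60,amax=4000):
    h=cv2.cvtColor(im,cv2.COLOR_RGB2HSV)
    m=cv2.inRange(h,(8,165,90),(24,255,255));m=cv2.morphologyEx(m,cv2.MORPH_CLOSE,np.ones((3,3)))
    n,l,st,c=cv2.connectedComponentsWithStats(m)
    return [(c[k].round(1),st[k]) for k in range(1,n) if amin<st[k,4]<amax]
E
python3 - <<'E'
from h import *
for n in("scene","top"):
    im=cv2.imread(f"pics/{n}0.png")[:,:,::-1];print(n)
    i=cams.camera_info(n)
    for c,s in orange(im):
        print(c,s, onz(i,c,31 if c[0]>300 else 67).round(0) if n=="top" else "")
E
```

```text
scene
[195.6 184.3] [190 180  12   9  71] 
[210.4 191.1] [201 183  20  17 158] 
[235.  188.9] [230 185  11   8  68] 
[305.2 251.6] [298 245  15  13 133] 
[333.2 277.8] [325 271  17  14 179] 
top
[481.2 159.7] [472 150  19  21 290] [ 654. -493.   31.]
[286.3 157.3] [277 152  18  17 131] [666.   7.  67.]
[182.9 219.5] [175 211  17  18 242] [514. 267.  67.]
[341.7 235.9] [333 227  19  19 259] [ 467. -127.   31.]
[159.4 236.3] [151 228  18  18 252] [474. 325.  67.]
[397.9 246.8] [389 238  19  18 272] [ 436. -266.   31.]
[135.3 252.7] [126 244  19  18 257] [435. 384.  67.]
[174.4 258. ] [166 250  18  17 257] [420. 287.  67.]
```

```bash
python3 -m jog '[[0.01,-0.03,0.01,0,0,0,0.085],[0.02,-0.06,0.03,0,0,0,0.085],[0.03,-0.095,0.045,0,0,0,0.085],[0.04,-0.13,0.06,0,0,0,0.085],[0.05,-0.165,0.075,0,0,0,0.085],[0.06,-0.2,0.09,0,0,0,0.085],[0.07,-0.235,0.1,0,0,0,0.085],[0.08,-0.27,0.11,0,0,0,0.085],[0.09,-0.29,0.12,0,0,0,0.085],[0.09,-0.29,0.12,0,0,0,0.085]]' 40
python3 - <<'E'
from h import *
i=cams.camera_info("wrist");im=cams.capture("wrist");print(i,status.read_state()["position"],status.read_state()["qpos"])
cv2.imwrite("pics/w1.png",im[:,:,::-1])
for c,s in orange(im):print(c,s,onz(i,c,67).round(1))
E
```

```text
time: 0.93
position: [358.1, 299.2, 327.6]
ee_rot: [0.001, 0.212, 0.977, 0.001]
force: [0.4, 0.8, 0.7]
grip_width: 84.9
grasp_force: 0.0
{'mtx': array([[335.7195731 ,   0.        , 283.08118671],
       [  0.        , 335.7195731 , 215.42038425],
       [  0.        ,   0.        ,   1.        ]]), 'k1': -0.053570671228769066, 'position': array([282.17975095, 333.72861045, 497.12743029]), 'rotation': array([0.13671336, 0.82969085, 0.5337573 , 0.08958631])} [356.4720932  301.64716429 326.54635897] [-0.88447347  0.03374182  0.11392095  1.88433039 -0.00407992  1.22120668
  0.37663185]
[333.2 100.2] [313  91  41  19 392] [306.2 391.3  67. ]
[453.4 133.2] [446 119  16  31 237] [405.4 516.9  67. ]
[165.8 178.5] [160 173  13  12 109] [305.6 155.2  67. ]
[365.6 197. ] [349 181  34  33 910] [438.1 385.   67. ]
[121.9 202.7] [111 191  30  19 170] [309.1  83.4  67. ]
[293.9 215.6] [278 200  33  33 873] [422.4 287.3  67. ]
[335.1 238.3] [319 223  33  32 819] [476.6 325.9  67. ]
[308.  277.4] [293 263  31  30 736] [517.3 267.7  67. ]
[198.7 375.1] [194 368  12  17  75] [611.1  32.8  67. ]
[111.9 414.5] [104 408  17  12 150] [ 629.3 -156.    67. ]
```

View pics/w1.png

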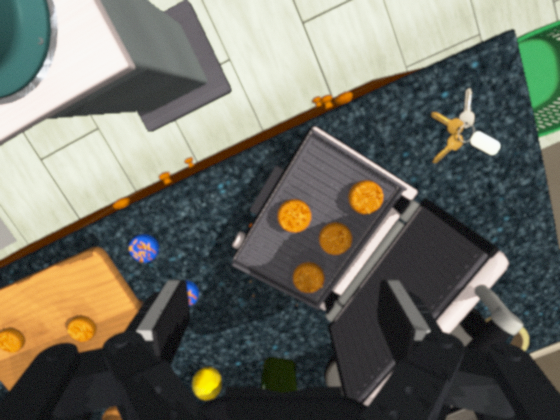

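The wrist view agrees with the top view to about 3 mm at z=67. Now fit the grill pose and move to the board.

```bash
python3 -m jog '[[0.007,-0.035,-0.0,0,0,0,0.085],[0.014,-0.075,-0.0,0,0,0,0.085],[0.02,-0.115,-0.01,0,0,0,0.085],[0.027,-0.155,-0.015,0,0,0,0.085],[0.034,-0.195,-0.02,0,0,0,0.085],[0.04,-0.235,-0.025,0,0,0,0.085],[0.047,-0.275,-0.03,0,0,0,0.085],[0.054,-0.315,-0.035,0,0,0,0.085],[0.06,-0.355,-0.04,0,0,0,0.085],[0.065,-0.39,-0.05,0,0,0,0.085]]' ; python3 -m jog '[[0.007,-0.03,-0.01,0,0,0,0.085],[0.01,-0.06,-0.02,0,0,0,0.085],[0.01,-0.09,-0.03,0,0,0,0.085],[0.01,-0.1,-0.04,0,0,0,0.085],[0.01,-0.1,-0.05,0,0,0,0.085],[0.01,-0.1,-0.05,0,0,0,0.085],[0.01,-0.1,-0.05,0,0,0,0.085],[0.01,-0.1,-0.05,0,0,0,0.085],[0.01,-0.1,-0.05,0,0,0,0.085],[0.01,-0.1,-0.05,0,0,0,0.085]]'
python3 - <<'E'
from h import *
i=cams.camera_info("wrist");im=cams.capture("wrist");print(i,status.read_state()["qpos"])
cv2.imwrite("pics/w2.png",im[:,:,::-1])
T=cams.camera_info("top")
for c,s in orange(im):
    print(c,s,onz(i,c,31).round(1),[ (r[0].round(1),np.round(r[1],1)) for r in (tri([(T,p),(i,c)]) for p in((341.7,235.9),(397.9,246.8)))])
w={'mtx':i['mtx'],'k1':i['k1'],'position':np.array([282.18,333.73,497.13]),'rotation':np.array([0.13671336, 0.82969085, 0.5337573 , 0.08958631])}
obs=[((23,-70),(182.9,219.5),(308,277.4)),((23,0),(159.4,236.3),(335.1,238.3)),((23,70),(135.3,252.7),(365.6,197)),((-47,0),(174.4,258),(293.9,215.6))]
for l,a,b in obs: print(l,*[np.round(v,1) for v in tri([(T,a),(w,b)])])
def pos(x,l): c,s=np.cos(x[2]),np.sin(x[2]);return np.array([x[0]+c*l[0]-s*l[1],x[1]+s*l[0]+c*l[1],x[3]])
f=lambda x:np.concatenate([np.r_[proj(T,pos(x,l))-a,proj(w,pos(x,l))-b] for l,a,b in obs])
r=least_squares(f,[455,312,.6,70]);print("grill",r.x,np.degrees(r.x[2]),r.fun.round(1))
for l in((-47,70),(-47,-70),(78,0)):print(l,pos(r.x,l).round(1))
E
```

```text
time: 1.82
position: [420.7, -87.9, 275.5]
ee_rot: [0.001, 0.208, 0.978, 0.0]
force: [0.9, 1.3, -0.6]
grip_width: 85.1
grasp_force: 0.0
time: 2.65
position: [430.6, -185.6, 225.9]
ee_rot: [0.001, 0.208, 0.978, 0.0]
force: [0.6, -0.2, 0.2]
grip_width: 85.2
grasp_force: 0.0
{'mtx': array([[335.7195731 ,   0.        , 283.08118671],
       [  0.        , 335.7195731 , 215.42038425],
       [  0.        ,   0.        ,   1.        ]]), 'k1': -0.053570671228769066, 'position': array([ 354.65052449, -151.61066558,  395.60627836]), 'rotation': array([0.13620185, 0.82708364, 0.53800016, 0.08909282])} [-0.32372515  0.13822191  0.73179912  2.04568989 -0.11098093  0.99455658
  1.61616447]
[370.1  65.3] [350  58  42  19 137] [357.2 -56.4  31. ] [(array([ 399.3, -110. ,  278.7]), array([ 23.5, 129. ])), (array([ 380.7, -166.2,  464.5]), array([ 18. , 156.9]))]
[494.1 268.4] [485 259  22  22 237] [637.8  10.2  31. ] [(array([ 443.5, -100.2,  280.7]), array([0.3, 1.4])), (array([ 392.8, -161.7,  378. ]), array([ 17.3, 317.9]))]
[496.9 304.3] [482 297  34  12  90] [691.9   3.1  31. ] [(array([ 445.3
[... 156 characters left out ...]
  31. ] [(array([ 438.2, -132.5,  304.5]), array([ 18.9, 107.3])), (array([ 414.6, -178.1,  335.1]), array([ 8.8, 64.9]))]
[533.2 350. ] [507 335  44  39 696] [790.7  37.3  31. ] [(array([ 444.2, -103.5,  316. ]), array([ 4.7, 29.2])), (array([ 398.1, -160.8,  377.4]), array([ 15.9, 269.1]))]
(23, -70) [514.6 267.4  70.1] [0.5 0.8]
(23, 0) [474.5 325.1  69.4] [0.5 0.9]
(23, 70) [435.8 383.5  70.4] [0.6 1.1]
(-47, 0) [420.7 286.9  69. ] [0.5 0.9]
grill [457.80905408 313.17258561   0.5997075   68.68453794] 34.360708761868125 [-0.6 -0.9  0.3 -0.2 -0.7 -1.2  0.4  0.5 -0.4 -0.9 -0.7  0.1 -0.2  0.3
 -1.4 -1.5]
(-47, 70) [379.5 344.4  68.7]
(-47, -70) [458.5 228.9  68.7]
(78, 0) [522.2 357.2  68.7]
```

View pics/w2.png

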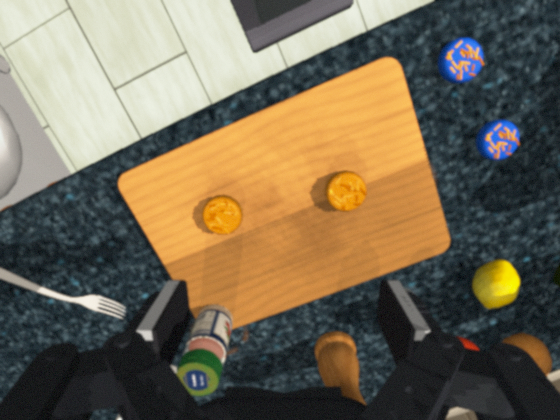

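The wrist view shows the board cakes at about px (222,215) and (347,190), with the spice jar at (210,340), clear of both.

Run:
```python
from h import *
i=cams.camera_info("wrist");im=cams.capture("wrist");T=cams.camera_info("top")
h=cv2.cvtColor(im,cv2.COLOR_RGB2HSV);m=cv2.inRange(h,(8,205,90),(24,255,255));m=cv2.morphologyEx(m,cv2.MORPH_CLOSE,np.ones((5,5)))
n,l,st,c=cv2.connectedComponentsWithStats(m)
for k in range(1,n):
    if st[k,4]>300 and c[k][1]<250: print(c[k].round(1),st[k],onz(i,c[k],31).round(1),[(r[0].round(1),np.round(r[1],1)) for r in (tri([(T,p),(i,c[k])]) for p in((341.7,235.9),(397.9,246.8)))])
s=status.read_state();print(s["position"],s["qpos"])
```

```text
[345.7 190.9] [ 325  171   42   40 1283] [ 469.6 -125.7   31. ] [(array([ 465.9, -126.2,   41.9]), array([0.2, 0.4])), (array([ 390.6, -167.6,  360.8]), array([ 17.6, 222. ]))]
[222.1 214.7] [ 203  195   40   40 1197] [ 438.5 -265.3   31. ] [(array([ 386.5, -110.5,  438.8]), array([ 32.5, 397.3])), (array([ 435.2, -262. ,   44. ]), array([0.3, 0.7]))]
[ 430.3229987  -185.96033259  225.81133109] [-0.32347809  0.1383794   0.73201041  2.04580782 -0.11102715  0.99451808
  1.61622673]
```

```bash
python3 -m jog '[[0.012,0.02,-0.02,0,0,-2,0.075],[0.025,0.04,-0.05,0,0,-4,0.075],[0.038,0.06,-0.08,0,0,-5,0.075],[0.038,0.06,-0.11,0,0,-5,0.075],[0.038,0.06,-0.14,0,0,-5,0.075],[0.038,0.06,-0.17,0,0,-5,0.075],[0.038,0.06,-0.19,0,0,-5,0.075],[0.038,0.06,-0.198,0,0,-5,0.075],[0.038,0.06,-0.202,0,0,-5,0.075],[0.038,0.06,-0.202,0,0,-5,0.075]]'
python3 - <<'E'
from h import *
i=cams.camera_info("wrist");im=cams.capture("wrist")
cv2.imwrite("pics/w3.png",im[:,:,::-1]);print(status.read_state()["position"])
E
```

```text
time: 3.58
position: [468.2, -126.6, 23.5]
ee_rot: [0.0, 0.251, 0.968, -0.0]
force: [-0.4, 0.2, 0.0]
grip_width: 75.2
grasp_force: 0.0
[ 468.699466   -126.71188909   24.15112329]
```

View pics/w3.png

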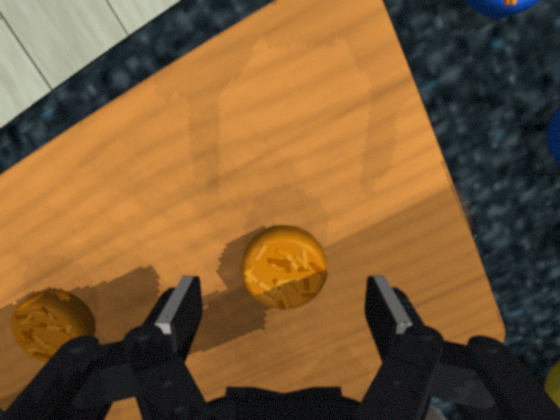

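The cake sits at px (285,267), centred between the fingers. I'll check its fore-aft offset before closing.

Run:
```python
from h import *
i=cams.camera_info("wrist")
print(onz(i,(285,266),36),onz(i,(285,266),31))
```

```text
[ 467.89970704 -124.67050846   36.        ] [ 470.17538456 -125.89371309   31.        ]
```

```bash
python3 -m jog '[[0,0,0,0,0,0,0.03],[0,0,0,0,0,0,0.03],[0,0,0,0,0,0,0.03],[0,0,0,0,0,0,0.03],[0,0,0,0,0,0,0.03],[0,0,0,0,0,0,0.03],[0,0,0,0,0,0,0.03],[0,0,0.01,0,0,0,0.03],[0,0,0.03,0,0,0,0.03],[0,0,0.06,0,0,0,0.03]]' 35
```

```text
time: 4.47
position: [466.1, -126.4, 82.9]
ee_rot: [-0.002, 0.251, 0.968, -0.001]
force: [0.7, -0.8, 0.7]
grip_width: 30.0
grasp_force: 0.0
```

Run:
```python
from h import *
i=cams.camera_info("wrist");im=cams.capture("wrist");print(i["position"])
cv2.imwrite("pics/w4.png",im[:,:,::-1]);print(status.read_state()["position"],status.read_state()["grip_width"])
```

```text
[394.50276168 -85.69728143 253.03019521]
[ 470.1975006  -127.74304838   88.62003409] 30.020341663063885
```

View pics/w4.png

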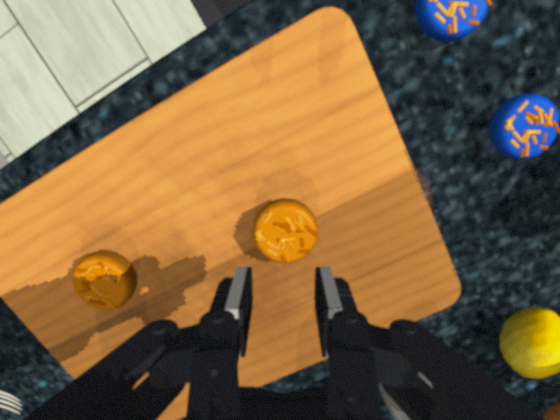

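Run:
```python
from h import *
i=cams.camera_info("wrist");s=status.read_state();p=s["position"];r=rot(s["ee_rot"])
print(p,"cake",onz(i,(286,230),31),onz(i,(286,230),40))
print("tool axes",r.as_matrix().round(3).tolist())
for d in(-40,-20,0): print(d,proj(i,p+r.apply([0,0,d])),proj(i,p+r.apply([0,15,d])))
print("cam in tool",r.inv().apply(i["position"]-p), (r.inv()*rot(i["rotation"])).as_matrix().round(3).tolist())
T=cams.camera_info("top");im=cams.capture("top")
for c,st in orange(im): print(c)
S=cams.capture("scene")
for c,st in orange(S): print("sc",c)
print(tri([(cams.camera_info("scene"),(305.2,251.6)),(T,(341.7,235.9))]),tri([(cams.camera_info("scene"),(333.2,277.8)),(T,(397.9,246.8))]))
```

```text
[ 470.1975006  -127.74304838   88.62003409] cake [ 476.05754257 -127.99897401   31.        ] [ 472.91991541 -126.3697146    40.        ]
tool axes [[-0.873, 0.487, 0.005], [0.487, 0.873, -0.001], [-0.005, 0.002, -1.0]]
-40 [282.19732846 298.5513904 ] [315.75735613 298.53561148]
-20 [282.29957344 276.57373652] [312.13294216 276.57336179]
0 [282.38160078 258.97798089] [309.22391006 258.98594376]
cam in tool [  83.03243655    0.33623734 -169.72629236] [[0.001, -0.947, -0.32], [1.0, 0.001, 0.0], [0.0, -0.32, 0.947]]
[286.5 157.2]
[481.1 159.7]
[182.9 219.5]
[159.4 236.3]
[398.  246.9]
[135.3 252.7]
[174.4 258. ]
sc [195.5 184.1]
sc [210.6 191.3]
sc [234.8 188.8]
sc [305.1 251.6]
sc [332.9 277.5]
(array([ 467.31444808, -127.47891347,   31.92442687]), [np.float64(0.3433659269709026), np.float64(0.36813241735587093)]) (array([ 436.52695715, -266.19532199,   32.28599847]), [np.float64(0.4502850005230376), np.float64(0.4483356012105032)])
```

The fingers closed past the cake because the lift started before they had shut. The cake hasn't moved, so I'll go slightly lower and wait for the fingers to close.

```bash
python3 -m jog '[[0,0,0,0,0,0,0.065],[0,0,0,0,0,0,0.065],[0,0,0,0,0,0,0.065],[0,0,0,0,0,0,0.065],[0,0,0,0,0,0,0.065],[0,0,-0.02,0,0,0,0.065],[0,0,-0.04,0,0,0,0.065],[0,0,-0.055,0,0,0,0.065],[0,0,-0.064,0,0,0,0.065],[0,0,-0.067,0,0,0,0.065]]' 35; python3 -m jog '[[0,0,0,0,0,0,0.03],[0,0,0,0,0,0,0.03],[0,0,0,0,0,0,0.03],[0,0,0,0,0,0,0.03],[0,0,0,0,0,0,0.03],[0,0,0,0,0,0,0.03],[0,0,0,0,0,0,0.03],[0,0,0,0,0,0,0.03],[0,0,0,0,0,0,0.03],[0,0,0,0,0,0,0.03]]' 35
```

```text
time: 5.45
position: [466.8, -126.4, 14.9]
ee_rot: [-0.001, 0.251, 0.968, -0.0]
force: [0.6, 0.7, 0.5]
grip_width: 65.0
grasp_force: 0.0
time: 6.28
position: [468.0, -126.5, 16.4]
ee_rot: [0.0, 0.251, 0.968, 0.0]
force: [0.4, -0.7, 0.5]
grip_width: 29.7
grasp_force: 0.0
```

Run:
```python
from h import *
i=cams.camera_info("wrist");im=cams.capture("wrist")
s=status.read_state();p=s["position"];r=rot(s["ee_rot"]);print(p,s["grip_width"],r.as_matrix().round(3)[:,1])
for d in(-40,-20,-10,0): print(d,proj(i,p+r.apply([0,15,d])))
S=cams.capture("scene")
for c,st in orange(S): print("sc",c)
a=cv2.resize(im[180:420,130:430],(400,320));b=cv2.resize(S[200:320,240:390],(400,320))
cv2.imwrite("pics/w5.png",np.hstack([a,b])[:,:,::-1])
```

```text
[ 467.95871203 -126.45202496   16.38267173] 29.878579227025337 [0.486 0.874 0.   ]
-40 [315.70524936 298.40536136]
-20 [312.08493587 276.46073038]
-10 [310.55636499 267.21184149]
0 [309.17900204 258.88617854]
sc [195.5 184.2]
sc [210.4 191.4]
sc [234.8 188.9]
sc [304.7 254. ]
sc [332.9 277.5]
```

View pics/w5.png

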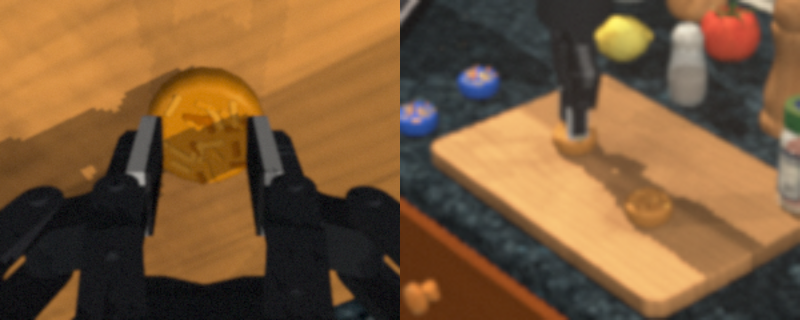

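Run:
```python
from h import *
i=cams.camera_info("wrist");im=cams.capture("wrist");I=cams.camera_info("scene")
s=status.read_state();p=s["position"];r=rot(s["ee_rot"])
print("cake",onz(i,(285,274),40),onz(i,(285,274),31))
for z in(20,25,30,35,40,45):
    d=p[2]-z
    print(z,"scene",proj(I,[p[0]-7,p[1]-13,z]).round(1),"wrist edge",proj(i,p+r.apply([11,15,d])).round(1),proj(i,p+r.apply([11,-15,d])).round(1),proj(i,p+r.apply([-11,15,d])).round(1))
S=cams.capture("scene")
a=cv2.resize(im[230:330,220:345],(400,320),interpolation=2);b=cv2.resize(S[228:268,280:330],(400,320),interpolation=2)
cv2.imwrite("pics/w6.png",np.hstack([a,b])[:,:,::-1])
```

```text
cake [ 465.63507129 -123.64625394   40.        ] [ 469.95194428 -125.97440585   31.        ]
20 scene [306. 258.] wrist edge [310.2 243.4] [254.4 243.4] [309.1 279.5]
25 scene [306.  256.4] wrist edge [310.9 247.2] [253.7 247.2] [309.8 284.1]
30 scene [306.1 254.9] wrist edge [311.7 251.2] [252.9 251.2] [310.5 288.9]
35 scene [306.1 253.3] wrist edge [312.5 255.5] [252.  255.4] [311.2 294. ]
40 scene [306.1 251.7] wrist edge [313.4 260. ] [251.1 259.9] [312.  299.4]
45 scene [306.1 250.1] wrist edge [314.3 264.7] [250.1 264.7] [312.8 305. ]
```

View pics/w6.png

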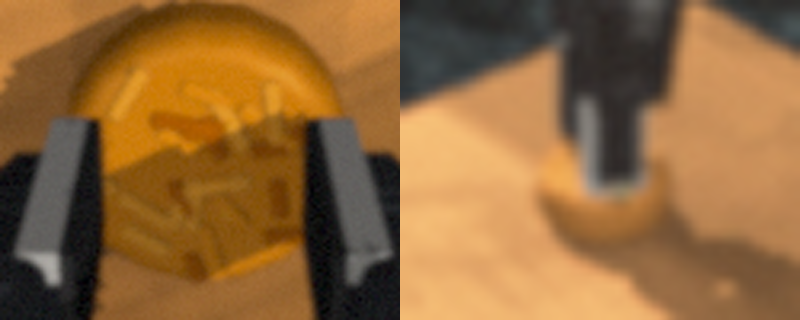

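Wrist and scene views both put the fingertips at z≈40–45, just above the cake. That means they sit about 25 mm behind the TCP at this opening. I'll open, go 15 mm lower and close again.

```bash
python3 -m jog '[[0,0,0,0,0,0,0.065],[0,0,0,0,0,0,0.065],[0,0,0,0,0,0,0.065],[0,0,0,0,0,0,0.065],[0,0,0,0,0,0,0.065],[0,0,0,0,0,0,0.065],[0,0,-0.004,0,0,0,0.065],[0,0,-0.008,0,0,0,0.065],[0,0,-0.012,0,0,0,0.065],[0,0,-0.015,0,0,0,0.065]]' 35; python3 -m jog '[[0,0,0,0,0,0,0.03],[0,0,0,0,0,0,0.03],[0,0,0,0,0,0,0.03],[0,0,0,0,0,0,0.03],[0,0,0,0,0,0,0.03],[0,0,0,0,0,0,0.03],[0,0,0,0,0,0,0.03],[0,0,0,0,0,0,0.03],[0,0,0,0,0,0,0.03],[0,0,0,0,0,0,0.03]]' 35; python3 -c "
from h import *
print(status.read_state()['position'],status.read_state()['qpos'])
for c,s in orange(cams.capture('scene')):print(c)"
```

```text
time: 7.32
position: [467.7, -126.4, 0.7]
ee_rot: [-0.0, 0.251, 0.968, -0.0]
force: [0.1, -0.2, 0.2]
grip_width: 64.8
grasp_force: 0.0
time: 8.15
position: [468.1, -126.5, 1.4]
ee_rot: [0.0, 0.251, 0.968, 0.0]
force: [-0.3, -0.6, -0.4]
grip_width: 43.1
grasp_force: 35.6
[ 468.05577928 -126.46624414    1.41599647] [-0.20000416  0.56569276  0.48451587  2.15091436 -0.51037469  0.53641174
  1.73027364]
[195.2 184.1]
[210.2 191.3]
[234.8 189. ]
[332.9 277.5]
```

The cake is gripped. Lift it and carry it to the right place.

```bash
python3 -m jog '[[0,0,0.015,0,0,0,0.03],[0,0,0.045,0,0,0,0.03],[0,0.01,0.075,0,0,0,0.03],[0,0.03,0.095,0,0,0,0.03],[0,0.06,0.1,0,0,0,0.03],[-0.002,0.09,0.1,0,0,0,0.03],[-0.004,0.12,0.1,0,0,0,0.03],[-0.006,0.155,0.1,0,0,0,0.03],[-0.008,0.19,0.1,0,0,0,0.03],[-0.009,0.225,0.1,0,0,0,0.03]]' 35; python3 -m jog '[[0,0.03,0,0,0,0,0.03],[0,0.06,0,0,0,0,0.03],[0,0.085,0,0,0,0,0.03],[0,0.105,0,0,0,0,0.03],[0,0.12,0,0,0,0,0.03],[0,0.13,0,0,0,0,0.03],[0,0.13,0,0,0,0,0.03],[0,0.13,0,0,0,0,0.03],[0,0.13,0,0,0,0,0.03],[0,0.13,0,0,0,0,0.03]]' 35
python3 - <<'E'
from h import *
i=cams.camera_info("wrist");im=cams.capture("wrist");print(status.read_state()["position"],status.read_state()["qpos"])
cv2.imwrite("pics/w7.png",im[:,:,::-1])
for c,s in orange(im):print(c,s,onz(i,c,67).round(1),onz(i,c,72).round(1))
E
```

```text
time: 9.03
position: [458.3, 100.1, 101.5]
ee_rot: [-0.0, 0.251, 0.968, 0.0]
force: [0.5, -0.1, 0.1]
grip_width: 43.2
grasp_force: 35.8
time: 9.87
position: [459.1, 227.1, 101.4]
ee_rot: [0.0, 0.252, 0.968, -0.0]
force: [0.1, -0.6, 0.0]
grip_width: 43.4
grasp_force: 35.8
[459.15242218 227.27504479 101.45227128] [-0.98707959  0.41573102  0.56747961  2.05187005 -0.32042877  0.75947949
  0.83867795]
[ 53.1 241. ] [ 42 236  26  10  81] [387.2  89.1  67. ] [387.2  93.5  72. ]
[380.4 274. ] [ 345  245   66   64 2843] [516.7 271.9  67. ] [513.5 271.8  72. ]
[139.6 320.5] [131 316  19   8  68] [466.8 103.2  67. ] [464.9 107.2  72. ]
```

View pics/w7.png

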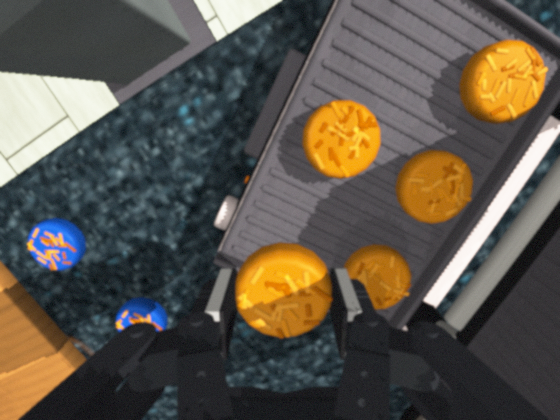

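The held cake is at (284,290). The row cakes are at (342,139), (435,187), (504,81) and the partly hidden (378,276). Refine the target from these.

Run:
```python
from h import *
i=cams.camera_info("wrist")
L=[(-47,0),(23,0),(23,70)];P=[(342,139),(435,187),(504,81)]
W=np.array([onz(i,p,70)[:2] for p in P]);print(W.round(1))
f=lambda x:np.concatenate([x[:2]+[np.cos(x[2])*l[0]-np.sin(x[2])*l[1],np.sin(x[2])*l[0]+np.cos(x[2])*l[1]]-w for l,w in zip(L,W)])
r=least_squares(f,[457,313,.6]);x=r.x;print(x,np.degrees(x[2]),r.fun.round(1))
for l in((-47,70),(-47,-70)):print(x[:2]+[np.cos(x[2])*l[0]-np.sin(x[2])*l[1],np.sin(x[2])*l[0]+np.cos(x[2])*l[1]])
print("held",onz(i,(284,290),134),status.read_state()["position"])
```

```text
[[421.6 288.4]
 [475.9 326.5]
 [436.8 385.4]]
[458.45676987 314.58362365   0.61438009] 35.201385934071396 [-1.5 -0.9  1.4  1.3  0.1 -0.4]
[379.69996926 344.68954263]
[460.40326074 230.29120897]
held [459.6969566  227.89436205 134.        ] [459.15242218 227.27504479 101.45227128]
```

```bash
python3 -m jog '[[0,0.002,-0.012,0,0,0,0.03],[0,0.002,-0.027,0,0,0,0.03],[0,0.002,-0.04,0,0,0,0.03],[0,0.002,-0.05,0,0,0,0.03],[0,0.002,-0.056,0,0,0,0.03],[0,0.002,-0.059,0,0,0,0.03],[0,0.002,-0.061,0,0,0,0.03],[0,0.002,-0.063,0,0,0,0.03],[0,0.002,-0.064,0,0,0,0.03],[0,0.002,-0.064,0,0,0,0.03]]' 35; python3 -m jog '[[0,0,0,0,0,0,0.05],[0,0,0,0,0,0,0.05],[0,0,0,0,0,0,0.05],[0,0,0,0,0,0,0.05],[0,0,0.005,0,0,0,0.05],[0,0,0.015,0,0,0,0.05],[0,0,0.03,0,0,0,0.05],[0,0,0.05,0,0,0,0.05],[0,0,0.07,0,0,0,0.05],[0,0,0.085,0,0,0,0.05]]' 35
python3 - <<'E'
from h import *
i=cams.camera_info("wrist");im=cams.capture("wrist");T=cams.camera_info("top")
for n,j,m in(("w",i,im),("t",T,cams.capture("top"))):
  for c,s in orange(m):print(n,c,s,onz(j,c,70).round(1))
E
```

```text
time: 10.75
position: [459.1, 230.7, 37.6]
ee_rot: [0.0, 0.251, 0.968, 0.0]
force: [0.2, 0.3, 0.1]
grip_width: 43.4
grasp_force: 35.8
time: 11.58
position: [459.6, 230.6, 124.7]
ee_rot: [0.001, 0.251, 0.968, 0.001]
force: [-0.1, -1.4, -0.5]
grip_width: 49.9
grasp_force: 0.0
w [330. 137.] [ 296  102   69   70 3792] [421.1 287.8  70. ]
w [414.4 180. ] [ 381  148   68   66 3488] [475.1 326.   70. ]
w [282.6 224.8] [ 251  194   64   62 3112] [459.7 230.8  70. ]
w [365.6 259. ] [ 333  234   62   56 2313] [513.3 271.5  70. ]
t [286.5 157.2] [277 151  19  18 132] [664.9   6.6  70. ]
t [481.2 159.7] [472 150  19  21 289] [ 643.2 -475.8   70. ]
t [186.3 215.7] [179 211  13  13  78] [523.  258.2  70. ]
t [398.2 246.8] [390 238  18  18 259] [ 433.2 -257.3   70. ]
t [175.4 259.3] [166 251  18  17 203] [416.4 283.4  70. ]
```

Placed at (459.7, 230.8), 2 mm from target. Now the second cake.

```bash
python3 -m jog '[[0,-0.02,0.005,0,0,0,0.065],[-0.001,-0.05,0.005,0,0,0,0.065],[-0.003,-0.085,0.005,0,0,0,0.065],[-0.005,-0.12,0.005,0,0,0,0.065],[-0.007,-0.16,0.005,0,0,0,0.065],[-0.009,-0.2,0.005,0,0,0,0.065],[-0.011,-0.24,0.005,0,0,0,0.065],[-0.013,-0.28,0.005,0,0,0,0.065],[-0.015,-0.32,0.005,0,0,0,0.065],[-0.017,-0.36,0.005,0,0,0,0.065]]' 35; python3 -m jog '[[-0.002,-0.035,0,0,0,0,0.065],[-0.004,-0.07,0,0,0,0,0.065],[-0.006,-0.1,0,0,0,0,0.065],[-0.006,-0.125,0,0,0,0,0.065],[-0.006,-0.136,-0.015,0,0,0,0.065],[-0.006,-0.136,-0.04,0,0,0,0.065],[-0.006,-0.136,-0.055,0,0,0,0.065],[-0.006,-0.136,-0.06,0,0,0,0.065],[-0.006,-0.136,-0.06,0,0,0,0.065],[-0.006,-0.136,-0.06,0,0,0,0.065]]' 35
python3 - <<'E'
from h import *
i=cams.camera_info("wrist");im=cams.capture("wrist");print(status.read_state()["position"])
h=cv2.cvtColor(im,cv2.COLOR_RGB2HSV);m=cv2.inRange(h,(8,205,90),(24,255,255));m=cv2.morphologyEx(m,cv2.MORPH_OPEN,np.ones((5,5)));m=cv2.morphologyEx(m,cv2.MORPH_CLOSE,np.ones((7,7)))
n,l,st,c=cv2.connectedComponentsWithStats(m)
for k in range(1,n):
    if st[k,4]>300: print(c[k].round(1),st[k],onz(i,c[k],34).round(1))
E
```

```text
time: 12.52
position: [441.2, -131.1, 127.4]
ee_rot: [-0.0, 0.251, 0.968, 0.0]
force: [0.1, -0.5, 0.4]
grip_width: 65.1
grasp_force: 0.0
time: 13.35
position: [436.0, -265.6, 67.7]
ee_rot: [0.0, 0.251, 0.968, -0.0]
force: [-0.4, 0.7, -0.8]
grip_width: 65.0
grasp_force: 0.0
[ 436.48591178 -265.69164423   68.14773749]
[285.5 237. ] [ 252  204   68   67 3641] [ 437.6 -264.2   34. ]
```

```bash
python3 -m jog '[[0.001,0.001,-0.015,0,0,0,0.065],[0.001,0.001,-0.035,0,0,0,0.065],[0.001,0.001,-0.05,0,0,0,0.065],[0.001,0.001,-0.06,0,0,0,0.065],[0.001,0.001,-0.064,0,0,0,0.065],[0.001,0.001,-0.066,0,0,0,0.065],[0.001,0.001,-0.066,0,0,0,0.065],[0.001,0.001,-0.066,0,0,0,0.03],[0.001,0.001,-0.066,0,0,0,0.03],[0.001,0.001,-0.066,0,0,0,0.03]]' 35;  python3 -m jog '[[0,0,0,0,0,0,0.03],[0,0,0,0,0,0,0.03],[0,0,0,0,0,0,0.03],[0,0,0,0,0,0,0.03],[0,0,0,0,0,0,0.03],[0,0,0,0,0,0,0.03],[0,0,0,0,0,0,0.03],[0,0,0,0,0,0,0.03],[0,0,0,0,0,0,0.03],[0,0,0,0,0,0,0.03]]' 35
```

```text
time: 14.23
position: [437.6, -264.7, 2.6]
ee_rot: [0.001, 0.251, 0.968, 0.0]
force: [-1.2, 1.7, 7.4]
grip_width: 43.0
grasp_force: 34.5
time: 15.07
position: [437.6, -264.8, 2.6]
ee_rot: [0.001, 0.251, 0.968, 0.0]
force: [-1.3, 0.3, 7.3]
grip_width: 43.4
grasp_force: 34.5
```

```bash
python3 -m jog '[[0,0,0.015,0,0,0,0.03],[0,0,0.045,0,0,0,0.03],[0.002,0.01,0.075,0,0,0,0.03],[0.005,0.03,0.095,0,0,0,0.03],[0.01,0.06,0.105,0,0,0,0.03],[0.015,0.09,0.105,0,0,0,0.03],[0.02,0.12,0.105,0,0,0,0.03],[0.02,0.155,0.105,0,0,0,0.03],[0.02,0.19,0.105,0,0,0,0.03],[0.02,0.225,0.105,0,0,0,0.03]]' 35; python3 -m jog '[[0,0.035,0,0,0,-2,0.03],[0,0.07,0,0,0,-5,0.03],[0,0.105,0,0,0,-8,0.03],[0,0.14,0,0,0,-11,0.03],[-0.004,0.175,0,0,0,-14,0.03],[-0.01,0.21,0,0,0,-17,0.03],[-0.018,0.24,0,0,0,-20,0.03],[-0.026,0.27,0,0,0,-23,0.03],[-0.034,0.3,0,0,0,-25,0.03],[-0.042,0.325,0,0,0,-25,0.03]]' 35; python3 -m jog '[[-0.008,0.015,0,0,0,-3,0.03],[-0.016,0.03,0,0,0,-7,0.03],[-0.024,0.042,0,0,0,-11,0.03],[-0.03,0.052,0,0,0,-15,0.03],[-0.035,0.058,0,0,0,-19,0.03],[-0.036,0.059,0,0,0,-23,0.03],[-0.036,0.059,0,0,0,-25,0.03],[-0.036,0.059,0,0,0,-25,0.03],[-0.036,0.059,0,0,0,-25,0.03],[-0.036,0.059,0,0,0,-25,0.03]]' 35
python3 - <<'E'
from h import *
i=cams.camera_info("wrist");im=cams.capture("wrist");s=status.read_state();print(s["position"],s["qpos"],rot(s["ee_rot"]).as_matrix()[:,1])
cv2.imwrite("pics/w8.png",im[:,:,::-1])
h=cv2.cvtColor(im,cv2.COLOR_RGB2HSV)
for c,st in orange(im,300,9000):print(c,st,onz(i,c,70).round(1),onz(i,c,134).round(1))
E
```

```text
time: 15.9
position: [457.0, -37.8, 107.0]
ee_rot: [0.001, 0.251, 0.968, 0.0]
force: [1.8, -0.0, -0.4]
grip_width: 43.2
grasp_force: 35.9
time: 16.73
position: [414.3, 288.1, 106.9]
ee_rot: [0.0, 0.454, 0.891, 0.001]
force: [-0.0, -0.1, -0.6]
grip_width: 43.1
grasp_force: 35.9
time: 17.57
position: [379.0, 344.6, 106.7]
ee_rot: [-0.0, 0.636, 0.772, 0.0]
force: [0.2, -0.1, -1.0]
grip_width: 43.3
grasp_force: 35.9
[379.07129554 344.53538387 106.63880873] [-1.47567914  0.47758007  0.84849952  2.06058518 -0.49439829  0.81465424
 -0.1407659 ] [9.81725899e-01 1.90300367e-01 1.73164911e-04]
[385.  192.7] [ 349  158   73   71 4024] [437.2 385.   70. ] [414.2 397.7 134. ]
[286.3 291.7] [ 235  241  102  105 7870] [389.4 302.3  70. ] [381.2 340.6 134. ]
[413.1 282.4] [ 380  252   67   62 3155] [475.7 326.3  70. ] [440.7 357.2 134. ]
[335.4 374.3] [328 360  16  28 315] [441.9 236.2  70. ] [417.4 295.  134. ]
```

View pics/w8.png

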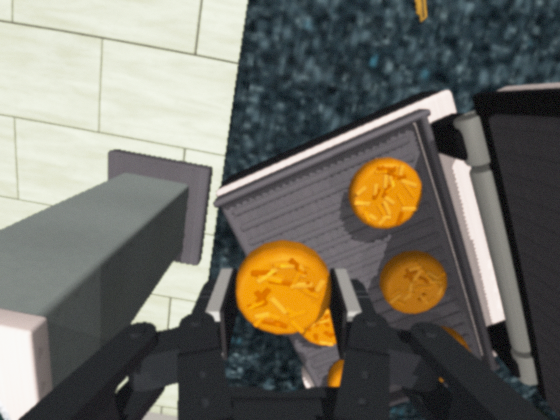

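The held cake is centred over the left place, clear of the neighbours at (385,193) and (413,282). Lower it.

```bash
python3 -m jog '[[0,0,-0.012,0,0,0,0.03],[0,0,-0.027,0,0,0,0.03],[0,0,-0.042,0,0,0,0.03],[0,0,-0.053,0,0,0,0.03],[0,0,-0.059,0,0,0,0.03],[0,0,-0.063,0,0,0,0.03],[0,0,-0.065,0,0,0,0.03],[0,0,-0.067,0,0,0,0.03],[0,0,-0.068,0,0,0,0.03],[0,0,-0.068,0,0,0,0.03]]' 35; python3 -m jog '[[0,0,-0.001,0,0,0,0.05],[0,0,-0.001,0,0,0,0.05],[0,0,-0.001,0,0,0,0.05],[0,0,-0.001,0,0,0,0.05],[0,0,0.005,0,0,0,0.05],[0,0,0.015,0,0,0,0.05],[0,0,0.03,0,0,0,0.05],[0,0,0.05,0,0,0,0.05],[0,0,0.07,0,0,0,0.05],[0,0,0.085,0,0,0,0.05]]' 35
python3 - <<'E'
from h import *
i=cams.camera_info("wrist");im=cams.capture("wrist")
for c,s in orange(im,300,9000):print(c,s,onz(i,c,70).round(1))
E
```

```text
time: 18.45
position: [379.2, 344.8, 38.7]
ee_rot: [-0.0, 0.636, 0.771, 0.0]
force: [-0.5, 0.0, -0.4]
grip_width: 43.2
grasp_force: 35.9
time: 19.28
position: [379.6, 344.7, 125.7]
ee_rot: [-0.0, 0.637, 0.771, 0.001]
force: [-0.4, 0.9, -0.5]
grip_width: 50.1
grasp_force: 0.0
[376.1 185.7] [ 343  154   67   65 3411] [437.3 385.   70. ]
[282.3 224. ] [ 251  193   63   63 3094] [378.9 345.   70. ]
[403.1 269.6] [ 373  241   62   58 2739] [475.6 326.3  70. ]
[317.4 301. ] [ 294  273   46   56 2098] [417.8 287.5  70. ]
[425.3 322.2] [403 314  51  19 474] [508.4 283.9  70. ]
[337.6 364.9] [325 341  26  48 905] [448.9 229.2  70. ]
```

Both cakes are placed within 2 mm. Next is the lid. I'll predict the handle pose and fit the arm kinematics from the logged poses to check reach at the leaned wrist.

```bash
cat > kin.py <<'E'
from h import *
import itertools
D=[([-1.19400989,.46838886,-.01160336,1.60363345,.0060238,1.07139613,-.05631944],[264.74,592.98,204.43]),
([-.88447347,.03374182,.11392095,1.88433039,-.00407992,1.22120668,.37663185],[356.5,301.6,326.5]),
([-.32347809,.1383794,.73201041,2.04580782,-.11102715,.99451808,1.61622673],[430.32,-185.96,225.81]),
([-.20000416,.56569276,.48451587,2.15091436,-.51037469,.53641174,1.73027364],[468.06,-126.47,1.42]),
([-.98707959,.41573102,.56747961,2.05187005,-.32042877,.75947949,.83867795],[459.15,227.28,101.45]),
([-1.47567914,.47758007,.84849952,2.06058518,-.49439829,.81465424,-.1407659],[379.07,344.54,106.64])]
def fk(L,sg,q):
    q=np.asarray(q);Z=lambda a:R.from_euler('z',a);Y=lambda a:R.from_euler('y',a)
    A=Z(sg[0]*q[0])*Y(q[1]);p=np.array([0,0,L[0]])+A.apply([L[4],0,L[1]])
    A=A*Z(sg[1]*q[2])*Y(q[3]);p=p+A.apply([L[5],0,L[2]])
    A=A*Z(sg[2]*q[4])*Y(q[5]);p=p+A.apply([L[6],0,L[3]])
    return p,A*Z(sg[3]*q[6])
def fit():
    best=None
    for sg in itertools.product((-1,),(1,-1),(1,-1)):
        sg=sg+(-1,)
        r=least_squares(lambda L:np.concatenate([fk(L,sg,q)[0]-p for q,p in D]+[0.001*np.array(L)]),[300,400,400,250,0,0,0])
        if best is None or r.cost<best[0].cost:best=(r,sg)
    return best
E
python3 - <<'E'
from kin import *
b,sg=fit();L=b.x;print(b.cost,sg,L.round(1),b.fun[:18].round(1))
c=np.array([458,314.]);a=np.radians(34.8);ex=np.r_[np.cos(a),np.sin(a)];ey=np.r_[-ex[1],ex[0]]
H=np.r_[c+78*ex,85]
hd=lambda th,y=0:np.r_[H[:2]-198.5*np.cos(th+.07)*ex+y*ey,85+198.5*np.sin(th+.07)]
T=cams.camera_info("top");w={'mtx':cams.camera_info("wrist")['mtx'],'k1':cams.camera_info("wrist")['k1'],'position':np.array([282.18,333.73,497.13]),'rotation':np.array([0.13671336, 0.82969085, 0.5337573 , 0.08958631])}
S=cams.camera_info("scene")
print("hinge",H,"open",hd(1.6),"end",hd(.698))
for n,I in(("top",T),("w1",w),("scene",S)): print(n,[proj(I,hd(1.6,y)).round(0) for y in(-65,0,65)])
q=status.read_state()["qpos"]
lo=np.array([-2.53,-.31,-1.57,.28,-1.29,.15,-2.92])+.03;hi=np.array([2.53,2.02,1.55,2.44,4.43,1.84,2.92])-.03
# tool offset: rel orientation const M
s=status.read_state();M=fk(L,sg,q)[1].inv()*rot(s["ee_rot"]);print("M",M.as_rotvec().round(2),fk(L,sg,q)[0]-s["position"])
for tilt in(10,20,30,40,45):
  for th in(1.6,1.1,.698):
    t=np.radians(tilt);z=np.r_[np.sin(t)*ex,-np.cos(t)]
    y=np.r_[np.cos(t)*ex,np.sin(t)];x=np.cross(y,z);Rt=R.from_matrix(np.c_[x,y,z])
    best=min((least_squares(lambda v:np.r_[(fk(L,sg,v)[0]-(hd(th)+19*z))/100,((fk(L,sg,v)[1]*M).inv()*Rt*R.from_euler('z',f)).as_rotvec(),1e-3*(v-q)],np.clip(q,lo,hi),bounds=(lo,hi)) for f in(0,np.pi)),key=lambda r:r.cost)
    print(tilt,th,round(best.cost,5),best.x.round(2))
E
```

```text
1129.776501853797 (-1, -1, -1, -1) [3210.1  526.1  483.3 3270.3  -44.2  -19.7  -25. ] [-30.7  13.9   9.7 -18.1  21.9  -5.3  -4.1   0.8  -5.5   3.8   5.2  -0.4
  -3.6   3.6  -0.2   4.6  -5.5   1.7]
hinge [522.04963831 358.51565828  85.        ] open [538.19314088 369.73568485 282.52404494] end [404.80484698 277.02840553 222.89755816]
top [array([131., 176.]), array([104., 195.]), array([ 77., 214.])]
w1 [array([400., 428.]), array([448., 379.]), array([501., 323.])]
scene [array([238., 117.]), array([219., 116.]), array([200., 115.])]
M [ 0.   -0.    1.57] [14.3875244   5.69025727  1.78118793]
10 1.6 0.00175 [-0.56 -0.28  0.    2.3  -0.01  1.    0.06]
10 1.1 0.00301 [ 0.97 -0.28 -0.01  2.41 -0.2   1.1  -1.47]
10 0.698 0.00309 [ 2.43  0.04  0.    2.41 -0.02  0.94 -0.08]
20 1.6 0.00044 [ 0.76 -0.28  1.52  2.41  0.21  1.07 -0.43]
20 1.1 0.00161 [ 0.76 -0.28  1.52  2.37  0.22  1.08 -0.43]
20 0.698 1e-05 [ 1.76  0.98  1.06  1.86 -0.79  1.26  0.65]
30 1.6 1e-05 [ 2.3   1.53  0.87  0.65 -0.82  1.71  0.27]
30 1.1 0.02645 [ 0.77 -0.28  1.52  2.37  0.22  1.09 -0.42]
30 0.698 0.00088 [ 2.42  1.64  0.97  0.31 -0.94  1.81  0.15]
40 1.6 0.01278 [ 2.44  1.64  0.75  0.31 -0.73  1.81  0.12]
40 1.1 0.01855 [ 2.44  1.6   0.71  0.31 -0.68  1.81  0.12]
40 0.698 0.02315 [ 2.42  1.64  0.96  0.31 -0.93  1.81  0.15]
45 1.6 0.03041 [ 2.44  1.64  0.75  0.31 -0.72  1.81  0.12]
45 1.1 0.03903 [ 2.45  1.6   0.71  0.31 -0.68  1.81  0.12]
45 0.698 0.04559 [ 2.42  1.63  0.95  0.31 -0.92  1.81  0.15]
```

```bash
cat > kin2.py <<'E'
from kin import *
import kin
def fk(L,sg,q):
    q=np.asarray(q);Z=lambda a:R.from_euler('z',a);Y=lambda a:R.from_euler('y',a)
    A=Z(sg[0]*q[0])*Y(q[1]);p=np.array([0,0,L[0]])+A.apply([L[4],L[7],L[1]])
    A=A*Z(sg[1]*q[2])*Y(q[3]);p=p+A.apply([L[5],L[8],L[2]])
    A=A*Z(sg[2]*q[4])*Y(q[5]);p=p+A.apply([L[6],0,L[3]])
    return p,A*Z(sg[3]*q[6])
kin.fk=fk
P=np.array([330,450,450,300,0,0,0,0,0.])
def fit():
    return min(((least_squares(lambda L:np.concatenate([fk(L,s,q)[0]-p for q,p in D]+[.02*(L-P)]),P),s) for s in [(-1,a,b,-1) for a in(1,-1) for b in(1,-1)]),key=lambda t:t[0].cost)
E
python3 - <<'E'
from kin2 import *
b,sg=fit();L=b.x;print(b.cost,sg,L.round(1),b.fun[:18].round(1))
c=np.array([458,314.]);a=np.radians(34.8);ex=np.r_[np.cos(a),np.sin(a)]
H=np.r_[c+78*ex,85]
hd=lambda th:np.r_[H[:2]-198.5*np.cos(th+.07)*ex,85+198.5*np.sin(th+.07)]
s=status.read_state();q=s["qpos"];M=R.from_euler('z',np.pi/2)
lo=np.array([-2.53,-.31,-1.57,.28,-1.29,.15,-2.92])+.03;hi=np.array([2.53,2.02,1.55,2.44,4.43,1.84,2.92])-.03
for d1 in(250,330,400):
 L2=L.copy();L2[3]+=d1-L[0];L2[0]=d1
 for tilt in(0,15,30,45):
  v0=np.array([-.6,.2,.1,1.9,-.1,.8,.3])
  for th in(1.6,1.1,.698):
    t=np.radians(tilt);z=np.r_[np.sin(t)*ex,-np.cos(t)]
    y=np.r_[np.cos(t)*ex,np.sin(t)];x=np.cross(y,z);Rt=R.from_matrix(np.c_[x,y,z])
    r=least_squares(lambda v:np.r_[(fk(L2,sg,v)[0]-(hd(th)+19*z))/100,((fk(L2,sg,v)[1]*M).inv()*Rt).as_rotvec(),1e-3*(v-v0)],v0,bounds=(lo,hi));v0=r.x
    print(d1,tilt,th,round(r.cost,5),r.x.round(2))
E
```

```text
1.66246091971086 (-1, -1, -1, -1) [ 2.981e+02  5.200e+02  4.725e+02  3.309e+02  2.000e-01 -3.000e-01
  2.000e-01 -2.870e+01 -4.700e+00] [-0.  -0.1 -0.   0.   0.1  0.  -0.   0.  -0.   0.  -0.  -0.   0.  -0.
 -0.   0.  -0.   0.1]
250 0 1.6 0.0 [-0.75  0.42  0.13  1.54 -0.06  1.18  0.  ]
250 0 1.1 0.0 [-0.76  0.26  0.12  1.8  -0.04  1.08 -0.02]
250 0 0.698 0.0 [-0.77  0.2   0.11  1.99 -0.03  0.95 -0.03]
250 15 1.6 0.0 [-0.76  0.31  0.13  1.72 -0.04  0.85 -0.02]
250 15 1.1 0.0 [-0.77  0.15  0.11  1.96 -0.    0.77 -0.05]
250 15 0.698 0.0 [-0.77  0.09  0.1   2.15  0.01  0.65 -0.08]
250 30 1.6 0.0 [-0.78  0.22  0.14  1.9  -0.01  0.5  -0.04]
250 30 1.1 0.0 [-0.8   0.06  0.13  2.12  0.06  0.43 -0.12]
250 30 0.698 0.0 [-0.8   0.01  0.11  2.3   0.13  0.31 -0.2 ]
250 45 1.6 0.0 [-0.3   0.22 -0.42  2.03  0.84  0.18 -0.84]
250 45 1.1 0.0 [ 0.34  0.15 -1.07  2.22  1.26  0.18 -1.25]
250 45 0.698 0.0 [ 0.71  0.3  -1.5   2.39  1.84  0.35 -1.76]
330 0 1.6 0.0 [-0.75  0.42  0.13  1.54 -0.06  1.18  0.  ]
330 0 1.1 0.0 [-0.76  0.26  0.12  1.8  -0.04  1.08 -0.02]
330 0 0.698 0.0 [-0.77  0.2   0.11  1.99 -0
[... 577 characters left out ...]
5  0.42  0.13  1.54 -0.06  1.18  0.  ]
400 0 1.1 0.0 [-0.76  0.26  0.12  1.8  -0.04  1.08 -0.02]
400 0 0.698 0.0 [-0.77  0.2   0.11  1.99 -0.03  0.95 -0.03]
400 15 1.6 0.0 [-0.75  0.24  0.11  1.82 -0.02  0.82 -0.03]
400 15 1.1 0.0 [-0.76  0.09  0.09  2.04  0.01  0.75 -0.07]
400 15 0.698 0.0 [-0.76  0.02  0.08  2.23  0.03  0.63 -0.1 ]
400 30 1.6 0.0 [-0.76  0.11  0.09  2.08  0.05  0.42 -0.11]
400 30 1.1 0.0 [-0.75 -0.05  0.06  2.29  0.12  0.38 -0.19]
400 30 0.698 0.0 [ 0.44 -0.08 -1.06  2.41 -0.24  0.25  0.19]
400 45 1.6 0.0 [ 0.2   0.17 -0.93  2.27  1.72  0.18 -1.71]
400 45 1.1 0.0077 [ 0.79  0.01 -1.54  2.41  1.53  0.18 -1.64]
400 45 0.698 0.02811 [ 0.93 -0.28 -1.38  2.41 -1.02  0.38  0.97]
```

The kinematics fit to 0.1 mm, and a tool lean of about 20° stays in range for the whole lid swing. Next, numerically check the handle position against the stored images.

Run:
```python
from h import *
c=np.array([458,314.]);a=np.radians(34.8);ex=np.r_[np.cos(a),np.sin(a),0];ey=np.r_[-ex[1],ex[0],0]
H=np.r_[c,85]+78*ex
h0=H-198.5*np.cos(1.67)*ex+[0,0,198.5*np.sin(1.67)]
from scipy.ndimage import map_coordinates as mc
for n,d in(("top",ex),("scene",np.array([0,0,1.]))):
    I=cams.camera_info(n);g=cv2.cvtColor(cv2.imread(f"pics/{n}0.png"),cv2.COLOR_BGR2GRAY).astype(float)
    for y in(-45,-20,0,20,45):
        v=[mc(g,proj(I,h0+y*ey+k*d)[::-1].reshape(2,1),order=1)[0] for k in range(-40,42,4)]
        print(n,y,np.round(v).astype(int))
    for k in(-30,0,30): print("along",k,np.round([mc(g,proj(I,h0+y*ey+k*0*d+0)[::-1].reshape(2,1),order=1)[0] for y in range(-90,91,6)]).astype(int)) if k==0 else None
```

```text
top -45 [ 62  92  87 213 235 240 237 181  31  44  49  46  51  59  64  57  69  55
  49  67  62]
top -20 [ 58  76 100 212 236 240 237 173  31  43  51  47  53  53  65  48  70  67
  61  61  62]
top 0 [ 57  87 101 211 235 240 236 167  30  44  51  46  61  57  49  57  79  78
  61  60  57]
top 20 [ 64  85 100 208 234 239 235 169  33  43  51  48  45  58  51  52  52  48
  53  62  84]
top 45 [ 60  75  77 167 194 239 235 167  30  42  51  49  54  52  54  67  67  54
  69 105  67]
along 0 [ 62  61 102 214 135  51  50  50  51  51  52  51  51  51  52  51  51  52
  51  52  50  51  51  50  51  50 129 215 117  97  75]
scene -45 [211 160 147 147 148 149 147 131  88  47  43  55  94 137 149 149 148 149
 149 147 148]
scene -20 [204 168 153 154 154 154 154 150 108  55  43  53  83 131 154 155 155 156
 155 156 155]
scene 0 [216 164 151 152 153 152 152 135  84  45  45  53  92 139 155 155 154 155
 155 156 156]
scene 20 [203 166 150 150 150 150 151 148 115  57  42  61 109 147 152 153 152 153
 152 154 152]
scene 45 [214 165 151 151 151 151 151 136  87  47  43  52  86 133 150 151 151 151
 150 151 151]
along 0 [132 116 120 157 128  57  44  44  45  43  43  44  44  43  45  45  45  43
  43  43  44  44  44  42  44  48 105 158 151 154 155]
```

The handle is confirmed at (538, 370, 282) within about 2 mm in both views. Rise and yaw, then lean 20° to the pre-grasp pose.

```bash
python3 -m jog '[[0,0,0.02,0,0,3,0.05],[0,0,0.05,0,0,6,0.055],[0,0,0.08,0,0,9,0.055],[0,0,0.11,0,0,12,0.055],[0,0,0.14,0,0,15,0.055],[0,0,0.17,0,0,18,0.055],[0,0,0.2,0,0,21,0.055],[0.01,0,0.22,0,0,23.8,0.055],[0.025,0,0.223,0,0,23.8,0.055],[0.04,0.001,0.223,0,0,23.8,0.055]]' 60;  python3 -m jog '[[0.01,0.001,0,1.1,-1.6,0,0.055],[0.025,0.003,0,2.3,-3.3,0,0.055],[0.04,0.005,0,4.6,-6.6,0,0.055],[0.055,0.007,0,6.8,-9.8,0,0.055],[0.07,0.009,0,9.1,-13.1,0,0.055],[0.083,0.01,0,11.4,-16.4,0,0.055],[0.093,0.011,0,11.4,-16.4,0,0.055],[0.099,0.011,0,11.4,-16.4,0,0.055],[0.1,0.011,0,11.4,-16.4,0,0.055],[0.1,0.011,0,11.4,-16.4,0,0.055]]'
python3 - <<'E'
from kin2 import *
s=status.read_state();p=s["position"];r=rot(s["ee_rot"]).as_matrix();b=np.array([538.2,369.7,282.5])
print(p,s["qpos"].round(2),"y",r[:,1].round(3),"z",r[:,2].round(3),"to target",(b+33*r[:,2]-p).round(1))
i=cams.camera_info("wrist");im=cams.capture("wrist");cv2.imwrite("pics/w9.png",im[:,:,::-1])
print([proj(i,b+y*np.array([-.571,.821,0])).round(0) for y in(-65,0,65)])
E
```

```text
time: 20.17
position: [419.9, 345.9, 349.0]
ee_rot: [-0.0, 0.463, 0.886, 0.002]
force: [-0.3, 0.4, -0.8]
grip_width: 54.9
grasp_force: 0.0
time: 21.0
position: [519.4, 356.3, 346.6]
ee_rot: [0.081, 0.457, 0.872, 0.153]
force: [0.3, -0.1, -0.7]
grip_width: 54.9
grasp_force: 0.0
[519.3648893  356.33432869 346.61531416] [-1.54  0.15  0.99  1.83 -0.18  0.89  0.12] y [0.773 0.535 0.341] z [ 0.281  0.194 -0.94 ] to target [ 28.1  19.8 -95.1]
[array([282., 294.]), array([282., 219.]), array([282., 130.])]
```

```bash
python3 -m jog '[[0.003,0.002,-0.01,0,0,0,0.055],[0.007,0.005,-0.025,0,0,0,0.055],[0.012,0.008,-0.04,0,0,0,0.055],[0.017,0.012,-0.057,0,0,0,0.055],[0.021,0.015,-0.072,0,0,0,0.055],[0.025,0.018,-0.084,0,0,0,0.055],[0.027,0.019,-0.092,0,0,0,0.055],[0.028,0.02,-0.095,0,0,0,0.055],[0.028,0.02,-0.095,0,0,0,0.055],[0.028,0.02,-0.095,0,0,0,0.055]]' 50; python3 -m jog '[[0,0,0,0,0,0,0.005],[0,0,0,0,0,0,0.005],[0,0,0,0,0,0,0.005],[0,0,0,0,0,0,0.005],[0,0,0,0,0,0,0.005],[0,0,0,0,0,0,0.005],[0,0,0,0,0,0,0.005],[0,0,0,0,0,0,0.005],[0,0,0,0,0,0,0.005],[0,0,0,0,0,0,0.005]]' 50;python3 - <<'E'
from h import *
s=status.read_state();p=s["position"];r=rot(s["ee_rot"]).as_matrix();print(p,s["qpos"].round(2),s["force"],s["grip_width"],r[:,1].round(3),r[:,2].round(3))
E
```

```text
time: 21.88
position: [547.2, 376.6, 252.0]
ee_rot: [0.08, 0.457, 0.872, 0.154]
force: [0.1, 0.1, 0.3]
grip_width: 55.3
grasp_force: 0.0
time: 22.72
position: [547.1, 376.8, 252.3]
ee_rot: [0.08, 0.457, 0.872, 0.154]
force: [-3.4, -1.9, 5.8]
grip_width: 16.0
grasp_force: 49.0
[547.10085962 376.81376399 252.29763051] [-1.37  0.34  0.89  1.87 -0.42  0.73  0.32] [-3.43335909 -1.88686154  5.81695371] 15.952577459110387 [0.772 0.535 0.343] [ 0.281  0.196 -0.94 ]
```

Run:
```python
import numpy as np
a=np.radians(34.8);P=lambda t:np.r_[-198.5*np.cos(t+.07)*np.r_[np.cos(a),np.sin(a)],198.5*np.sin(t+.07)]
for a0,a1 in((1.6,1.3),(1.3,1.0),(1.0,.7)):
    print(a0,[[round(v/1000,4) for v in P(t)-P(a0)] for t in np.linspace(a0,a1,9)[1:]])
```

```text
1.6 [[np.float64(-0.0061), np.float64(-0.0042), np.float64(0.0006)], [np.float64(-0.0122), np.float64(-0.0085), np.float64(0.0009)], [np.float64(-0.0183), np.float64(-0.0127), np.float64(0.001)], [np.float64(-0.0244), np.float64(-0.017), np.float64(0.0007)], [np.float64(-0.0305), np.float64(-0.0212), np.float64(0.0002)], [np.float64(-0.0366), np.float64(-0.0254), np.float64(-0.0006)], [np.float64(-0.0426), np.float64(-0.0296), np.float64(-0.0017)], [np.float64(-0.0487), np.float64(-0.0338), np.float64(-0.003)]]
1.3 [[np.float64(-0.006), np.float64(-0.0041), np.float64(-0.0016)], [np.float64(-0.0119), np.float64(-0.0083), np.float64(-0.0035)], [np.float64(-0.0177), np.float64(-0.0123), np.float64(-0.0057)], [np.float64(-0.0235), np.float64(-0.0163), np.float64(-0.0081)], [np.float64(-0.0292), np.float64(-0.0203), np.float64(-0.0108)], [np.float64(-0.0348), np.float64(-0.0242), np.float64(-0.0137)], [np.float64(-0.0403), np.float64(-0.028), np.float64(-0.0169)], [np.float64(-0.0457), np.float64(-0.0318), np.float64(-0.0204)]]
1.0 [[np.float64(-0.0053), np.float64(-0.0037), np.float64(-0.0037)], [np.float64(-0.0105), np.float64(-0.0073), np.float64(-0.0076)], [np.float64(-0.0156), np.float64(-0.0108), np.float64(-0.0118)], [np.float64(-0.0205), np.float64(-0.0142), np.float64(-0.0162)], [np.float64(-0.0253), np.float64(-0.0176), np.float64(-0.0208)], [np.float64(-0.0299), np.float64(-0.0208), np.float64(-0.0257)], [np.float64(-0.0344), np.float64(-0.0239), np.float64(-0.0307)], [np.float64(-0.0388), np.float64(-0.0269), np.float64(-0.0359)]]
```

```bash
python3 -m jog '[[-0.006,-0.004,0.0006,0,0,0,0.005],[-0.012,-0.0085,0.001,0,0,0,0.005],[-0.018,-0.0125,0.001,0,0,0,0.005],[-0.0245,-0.017,0.0007,0,0,0,0.005],[-0.0305,-0.021,0.0002,0,0,0,0.005],[-0.0365,-0.0255,-0.0006,0,0,0,0.005],[-0.0425,-0.0295,-0.0017,0,0,0,0.005],[-0.0487,-0.0338,-0.003,0,0,0,0.005],[-0.0487,-0.0338,-0.003,0,0,0,0.005],[-0.0487,-0.0338,-0.003,0,0,0,0.005]]' 50
python3 - <<'E'
from h import *
s=status.read_state();p=s["position"];r=rot(s["ee_rot"]).as_matrix();print(p,s["qpos"].round(2),s["force"],s["wrist_torque"],s["grip_width"],r[:,2].round(3))
E
```

```text
time: 23.55
position: [498.7, 343.2, 250.4]
ee_rot: [0.08, 0.457, 0.872, 0.156]
force: [-1.2, -0.2, 11.9]
grip_width: 16.1
grasp_force: 53.4
[498.74361071 343.21941519 250.37159073] [-1.5   0.21  0.96  2.01 -0.3   0.67  0.23] [-1.16265176 -0.20944901 11.92918732] [ 0.36554778 -0.30003646  0.13896625] 16.05629621149528 [ 0.282  0.199 -0.939]
```

```bash
python3 -m jog '[[-0.006,-0.004,-0.0006,0,0,0,0.005],[-0.012,-0.0083,-0.0025,0,0,0,0.005],[-0.0177,-0.0123,-0.0047,0,0,0,0.005],[-0.0235,-0.0163,-0.0071,0,0,0,0.005],[-0.0292,-0.0203,-0.0098,0,0,0,0.005],[-0.0348,-0.0242,-0.0127,0,0,0,0.005],[-0.0403,-0.028,-0.0159,0,0,0,0.005],[-0.0457,-0.0318,-0.0194,0,0,0,0.005],[-0.0457,-0.0318,-0.0194,0,0,0,0.005],[-0.0457,-0.0318,-0.0194,0,0,0,0.005]]' 50
python3 - <<'E'
from h import *
s=status.read_state();p=s["position"];r=rot(s["ee_rot"]).as_matrix();print(p,s["qpos"].round(2),s["force"],s["wrist_torque"],s["grip_width"],r[:,2].round(3),p-33*r[:,2])
E
```

```text
time: 24.38
position: [450.8, 309.8, 227.8]
ee_rot: [0.079, 0.457, 0.873, 0.152]
force: [-1.9, -2.1, 3.4]
grip_width: 15.9
grasp_force: 54.0
[450.82651778 309.79346255 227.77562008] [-1.61  0.1   1.01  2.15 -0.14  0.6   0.09] [-1.88964377 -2.10620996  3.35241361] [-0.37036419  0.31321611  0.08794108] 15.88465544592068 [ 0.277  0.193 -0.941] [441.67648226 303.41535245 258.83357497]
```

```bash
python3 -m jog '[[-0.0053,-0.0037,-0.0037,0,0,0,0.005],[-0.0105,-0.0073,-0.0076,0,0,0,0.005],[-0.0156,-0.0108,-0.0118,0,0,0,0.005],[-0.0205,-0.0142,-0.0162,0,0,0,0.005],[-0.0253,-0.0176,-0.0208,0,0,0,0.005],[-0.0299,-0.0208,-0.0257,0,0,0,0.005],[-0.0344,-0.0239,-0.0307,0,0,0,0.005],[-0.0388,-0.0269,-0.0359,0,0,0,0.005],[-0.0388,-0.0269,-0.0359,0,0,0,0.005],[-0.0388,-0.0269,-0.0359,0,0,0,0.005]]' 50; python3 -m jog '[[0,0,0,0,0,0,0.005],[0,0,0,0,0,0,0.005],[0,0,0,0,0,0,0.005],[0,0,0,0,0,0,0.005],[0,0,0,0,0,0,0.005],[0,0,0,0,0,0,0.005],[0,0,0,0,0,0,0.005],[0,0,0,0,0,0,0.005],[0,0,0,0,0,0,0.005],[0,0,0,0,0,0,0.005]]' 50
python3 - <<'E'
from h import *
s=status.read_state();p=s["position"];r=rot(s["ee_rot"]).as_matrix();b=p-33*r[:,2];H=np.array([522,358.5,85])
d=b-H;u=np.hypot(*d[:2]);print(p,s["qpos"].round(2),s["force"],s["grip_width"],b,"R",np.hypot(u,d[2]),"theta",np.arctan2(d[2],u)-.07)
S=cams.camera_info("scene");g=cv2.cvtColor(cams.capture("scene"),cv2.COLOR_RGB2GRAY);T=cams.camera_info("top");g2=cams.capture("top");cv2.imwrite("pics/s9.png",g);cv2.imwrite("pics/t9.png",g2[:,:,::-1])
a=np.radians(34.8);ex=np.r_[np.cos(a),np.sin(a),0];ey=np.r_[-ex[1],ex[0],0]
for th in(.55,.6,.65,.7,.75,.8,.85):
    h=H-198.5*np.cos(th+.07)*ex+[0,0,198.5*np.sin(th+.07)]
    print(th,[g[tuple(proj(S,h+y*ey).round().astype(int)[::-1])] for y in(-60,-50,-40,40,50,60)],[g2[tuple(proj(T,h+y*ey).round().astype(int)[::-1])].tolist() for y in(-50,50)])
E
```

```text
time: 25.22
position: [412.9, 283.4, 192.2]
ee_rot: [0.08, 0.457, 0.873, 0.153]
force: [0.7, 2.1, -4.1]
grip_width: 15.4
grasp_force: 52.8
time: 26.05
position: [413.5, 283.8, 193.0]
ee_rot: [0.08, 0.457, 0.873, 0.153]
force: [-2.5, -2.0, 1.2]
grip_width: 15.7
grasp_force: 53.4
[413.54502273 283.84731123 192.96141522] [-1.65  0.03  1.02  2.28 -0.03  0.49 -0.01] [-2.49398236 -2.0171671   1.22961306] 15.70738085669009 [404.30654461 277.42583154 223.98423135] R 199.35241858906082 theta 0.7014542951647735
0.55 [np.uint8(68), np.uint8(68), np.uint8(75), np.uint8(69), np.uint8(68), np.uint8(76)] [[82, 80, 80], [40, 36, 37]]
0.6 [np.uint8(183), np.uint8(195), np.uint8(192), np.uint8(180), np.uint8(168), np.uint8(181)] [[84, 74, 64], [107, 103, 90]]
0.65 [np.uint8(202), np.uint8(175), np.uint8(178), np.uint8(184), np.uint8(77), np.uint8(77)] [[34, 32, 34], [91, 91, 82]]
0.7 [np.uint8(72), np.uint8(43), np.uint8(38), np.uint8(37), np.uint8(45), np.uint8(42)] [[51, 48, 50], [40, 59, 56]]
0.75 [np.uint8(122), np.uint8(121), np.uint8(124), np.uint8(42), np.uint8(106), np.uint8(120)] [[71, 68, 68], [74, 110, 105]]
0.8 [np.uint8(152), np.uint8(154), np.uint8(155), np.uint8(40), np.uint8(48), np.uint8(100)] [[162, 149, 142], [62, 62, 62]]
0.85 [np.uint8(153), np.uint8(155), np.uint8(155), np.uint8(44), np.uint8(58), np.uint8(77)] [[238, 228, 222], [233, 221, 214]]
```

The arm pose and the scene image both put the lid at about 0.70 rad, and the bar is held firmly. Hand in.

```bash
python3 -c "
from station import job
print(job.hand_in())"
```

```text
the job is handed in; nothing more can be done
None
```

The job is handed in, with no verdict returned: both cakes measured within about 2 mm of their front-row places before the lid was moved (not seen again under it), and the gripper is holding the lid by its handle at about 40° (0.70 rad).

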